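# Release a checked instrument basket past the hold barrier of the transfer slide

### The arm

A 7-joint arm with a two-finger parallel gripper is mounted at the origin on a cart in front of the work surface, level with it; the furniture and walls round the work are solid. World frame = base frame: x ahead of the robot, y to its left, z up, the work surface at z = 0. Lengths are in mm, angles in rad, forces in N, time in s.
With the tool pointing down it reaches from about 400 to 850 mm from the base axis. Payload 4.4 kg.
Tool frame: the origin (TCP) lies on the centre line of the jaws, within the pads' length; the fingertips stand env.tcp_to_tips ahead of it and the grasp point (between the pads) lies 2 mm behind it (env.tcp_to_tips is the distance from the TCP to the fingertips, in mm); z points along the fingers, y is the line along which they close (so a half turn about z gives the same grasp; the last joint's range is limited). The gripper opens to 94 mm and grips with 3 to 60 N. Pads are 16 mm wide; open, the fingers measure 119 mm over their backs; the gripper's body (75 mm by 177 mm) begins 78 mm behind the grasp point.
Start: joints at [1.096, 0.628, 0.038, 1.517, -0.027, 0.996, -0.02], TCP at [258.41, -596.441, 184.978] pointing down, gripper open.
Joint ranges: [-3.06, 3.06], [-0.37, 2.12], [-1.25, 1.32], [0.18, 2.47], [-1.1, 4.24], [0.23, 1.98], [-2.94, 2.94]. Speed limits (rad/s): [2.57, 2.57, 3.14, 3.14, 3.14, 3.14, 3.14].

### API

Orientations are given as a unit quaternion [x, y, z, w].
In Python, from workcell import env, imaging, workorder, sensors gives the robot as it stands (env), with the cameras (imaging), the job (workorder) and the readings (sensors).
- The arm moves only by the shell command python3 drive.py 'ROWS'. ROWS is a JSON list that holds a single list of rows (three levels of brackets), with 1 to 20 rows, each of 7 numbers: the finger opening in mm, then dx, dy, dz in mm, then a rotation vector rx, ry, rz in rad; each row shifts and turns the commanded pose from where the row before left it, along the tool's axes as they then stand; what a row does not reach is not made up. A row lasts 1/12 s, in which the tool goes at most 41.7 mm and 0.125 rad, less where a joint would pass 70% of its speed; a pose out of reach is approached as far as the arm can. The fingers move at their own pace and stop on an object; the grip force is fixed at half the most. Time passes only in rows, so rows that do not move let the fingers close. It prints the time, the measured TCP pose, the force, the opening and the grip force at its end. Input that does not fit is refused with a message, and nothing moves.
- sensors.sense(): the state, without advancing time (a new reading comes with each control period).
- imaging.snapshot(name): name is "scene" or "top" or "wrist"; returns (picture, depth): 420x560x3 uint8, red, green, blue; 420x560 float32, mm along the optical axis (not along the pixel's ray), 0 where there is no reading.
- imaging.calibration(name): a dict with "fx", "fy", "cx", "cy" (pixels), "position" and "attitude" of the camera in the world. Camera axes: x right, y up, looking along -z (the intrinsics and any distortion apply to the point x, -y, -z); pixel columns grow to the right and rows downward; lengths in mm; the calibration is good to about 2 mm. A picture is of the moment at which its call begins: read the wrist's pose just before it. calibration takes no time and is no camera call; for the wrist camera it gives the pose at the moment of the call.
- workorder.hand_in(): hands the job in; it is judged then, once.
The state is a dict: "clock": time; "joints": joint angles; "dq": joint speeds; "joint_torque": joint torques, N m; "position": TCP position; "orientation": TCP orientation; "contact_force": force on the tool from outside, world axes, zero at the start; "torque": the same for the moment, N m; "gripper_width": finger opening in mm; "finger_force": force on a finger pad.
Only numpy, scipy, OpenCV 4.12 (cv2) and the standard library are available. Lean on these libraries where they do the work, as an engineer would, in place of code of your own. Each camera call takes 0.05 s, during which the arm holds its last target. There are 200 camera calls.

### The job

The wire basket on the transfer slide has been checked and can go on, but the slide's counterweighted barrier is down across its way. Push the barrier arm up past its balance point so that it stays raised by itself, then push the basket along the slide, under the raised arm, until it sits against the end stop, with its instruments still in it. Slide the basket along steadily, do not lift it, and leave the other things on the table where they are.

Things in the scene. Friction and masses are not known exactly. Their poses are not given: they have to be found in the camera images.
- transfer_slide: Fixed steel lane 560 x 138 mm on legs: skid strips (top 65 mm up), side flanges (70 mm from the middle, edge 82 mm up). Origin: on the table, mid-lane, below the lowered barrier. x: across, away from the robot (turned 7 to 29 degrees to its left); y: along the lane, +295 mm open end, -265 mm end stop; z up. Fork for the arm on the near flange: x -80 to -68, y +-17 mm, 113 mm high.
- barrier_pivot (a point): Centre of the barrier's fixed hinge pin, 100 mm above the table, at x = +110 mm, y = 0 in the slide's frame, beyond the far flange; the pin lies along the slide's y axis. Its post and clevis reach from x = +75 to +145 mm and up to 150 mm high. Behind the pin a tail, cranked up, carries the counterweight (44 mm across).
- barrier_tip (a point): Centre of the black rubber nose at the arm's free end, on the arm's axis, 235 mm from the pin; moves with the arm. The nose is a capsule of 26 mm diameter that ends 13 mm beyond this point; the arm is a 16 mm steel tube. Lowered, the arm is level, 100 mm above the table, and points toward the robot; the nose overhangs the near flange, so fingertips can come under it from the robot's side.
- barrier (a joint): Angle of the barrier arm, rad: 0 = lowered, level in its fork; grows as the nose swings up and over, away from the robot; 1.83 = raised, leaning back on its stop. Balance point near 1.0: below it the arm falls back, above it it falls on to 1.83 and stays. Push needed under the nose: 1.4 to 2.2 N at the start, less further up; the hinge is lightly damped.
- basket: Open wire-mesh steel basket, loose in the lane: 120 mm wide (its x), 200 mm long (its y, along the lane), 46 mm high, walls 3 mm; axes parallel to the slide's. Origin: centre of its underside, 65 mm above the table. 0.3 to 0.7 kg. It starts on the +y side of the barrier, 30 to 85 mm from it, its +y end wall free to be pushed. Against the stop its origin is at y = -145 mm in the slide's frame.
- stop_face (a point): Midpoint between the faces of the two rubber buffers of the end stop, against which the basket's -y end wall comes to lie; given at the height of the skid strips, y = -245 mm in the slide's frame.
- forceps: Slim steel spring forceps, 10 x 146 x 14 mm, loose in the basket, along its length. Origin: centre of its underside.
- long_forceps: Longer steel spring forceps, 10 x 171 x 14 mm, loose in the basket beside the shorter pair, nearer the robot. Origin: centre of its underside.
- count_pad: Bystander: pad of paper slips, 74 x 106 x 10 mm, loose on the table in front, right of the barrier. Origin: centre of its underside.
- gauze: Bystander: stack of white gauze, 101 x 102 x 29 mm, loose on the table beyond the slide's open end. Origin: centre of its underside.
- gallipot: Bystander: small steel bowl lying upside down, 81 mm across, 30 mm high, loose on the table in front, between the pad and the barrier. Origin: centre of its underside.

How it is judged:
By the outcome, as a careful person would: the job done as asked, in the order asked, and still so for the second after the job is handed in, with the robot touching nothing.
It also fails if it takes over 64 s, if anything falls off the work surface, if the arm or the gripper's body presses on something with over 40 N, if the wrist force passes 120 N, or if a joint passes its speed limit or range.

## Working session

There is one attempt and no reset: what is moved stays moved. The work goes in short steps, Python scripts to look and compute and a shell command to move; the robot and the scene stay as the last step left them, time stands still between calls to the robot, and variables do not carry over. Pictures are saved under pics/ and viewed, at most 12 in all, crops included, and the job is handed in when it is done.

```bash
ls; mkdir -p pics
python3 - <<'E'
from workcell import env, imaging, workorder, sensors
import cv2,numpy as np
for n in("scene","top"):
    p,d=imaging.snapshot(n);cv2.imwrite(f"pics/{n}0.png",p[:,:,::-1]);np.save(f"pics/{n}0.npy",d)
    print(n,imaging.calibration(n))
s=sensors.sense();print(s,env.tcp_to_tips)
E
```

```text
drive.py
pics
workcell.py
scene {'fx': 506.85530122447653, 'fy': 506.85530122447653, 'cx': 284.209364257464, 'cy': 202.6714907743174, 'position': array([-119.13031005,  605.17069214, 1054.57444981]), 'attitude': array([-0.15165753,  0.33331802,  0.8412921 , -0.39765147])}
top {'fx': 439.65447297628117, 'fy': 439.65447297628117, 'cx': 282.94838498197487, 'cy': 211.25210169343197, 'position': array([ 360.74952348,    9.67547863, 1189.39382798]), 'attitude': array([-0.06059809,  0.05489962,  0.70892874, -0.70052405])}
{'clock': 0.1, 'joints': array([ 1.09620781,  0.62919648,  0.03844114,  1.5182227 , -0.0270323 ,
        0.99634105, -0.02003633]), 'dq': array([ 7.93655498e-05, -1.30020884e-03, -1.81501530e-03, -1.74844790e-03,
        4.11954082e-04, -8.06264983e-05, -2.87202705e-04]), 'joint_torque': array([ 1.95446293e-03, -5.50795341e+01,  1.14669040e+00, -1.87117445e+01,
       -5.22980187e-02,  1.91683177e-02,  6.53271877e-05]), 'position': array([ 258.16774099, -595.85529905,  184.19758233]), 'orientation': array([ 9.79188850e-01,  2.02949540e-01, -1.59458668e-04, -8.09696928e-04]), 'contact_force': array([0.2732527 , 0.39505458, 0.11452133]), 'torque': array([-0.00031378,  0.04294342, -0.0229048 ]), 'finger_force': 0.0, 'gripper_width': 93.9855071892651} 17.0
```

View pics/scene0.png

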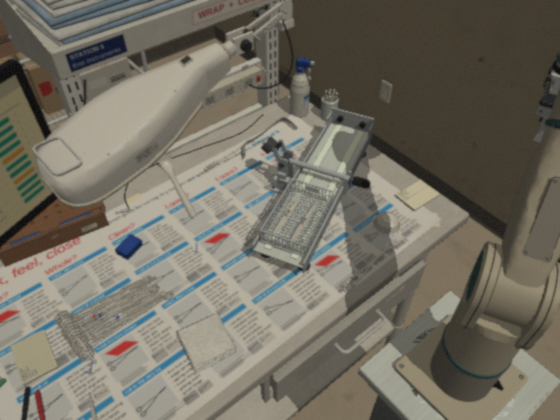

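View pics/top0.png

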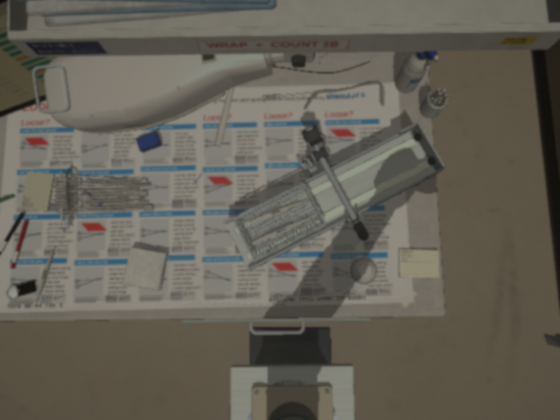

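The pictures show the slide from its open end (top view, ~(240,250)) to the stop (~(430,145)), the black nose at ~(361,231), the bowl at (363,269) and the pad at (418,262). The basket lies left of the barrier, at about (280,215).

```bash
cat > h.py <<'E'
from workcell import env, imaging, workorder, sensors
import cv2,numpy as np
from scipy.spatial.transform import Rotation as R
def cloud(d,c):
    v,u=np.mgrid[:d.shape[0],:d.shape[1]]
    P=np.stack([(u-c["cx"])/c["fx"]*d,-(v-c["cy"])/c["fy"]*d,-d],-1)
    return P@R.from_quat(c["attitude"]).as_matrix().T+c["position"]
def ray(px,c,z):
    r=R.from_quat(c["attitude"]).apply([(px[0]-c["cx"])/c["fx"],-(px[1]-c["cy"])/c["fy"],-1])
    return c["position"]+r*(z-c["position"][2])/r[2]
E
python3 - <<'E'
from h import *
for n in("top","scene"):
    p=cv2.imread(f"pics/{n}0.png");d=np.load(f"pics/{n}0.npy");c=imaging.calibration(n);W=cloud(d,c)
    z=W[...,2]; x=W[...,0];y=W[...,1]
    reg=(d>0)&(x>380)&(x<780)&(y<200)&(y>-420)
    print(n,"table z",np.median(z[(x>400)&(x<700)&(y>200)&(y<400)&(d>0)]))
    m=reg&(z>50)&(z<90)
    lab=cv2.connectedComponentsWithStats(m.astype(np.uint8));k=1+np.argmax(lab[2][1:,4]);q=lab[1]==k
    r=cv2.minAreaRect(W[q][:,:2].astype(np.float32));print("slide",r,cv2.boxPoints(r).round(1).tolist())
    m=reg&(z>92)&(z<130)&(p.max(2)<50)
    num,l,st,ce=cv2.connectedComponentsWithStats(m.astype(np.uint8))
    for i in range(1,num):
        if st[i,4]>15: print("dark",ce[i],st[i,4],ray(ce[i],c,104).round(1),np.median(W[l==i],0).round(1))
    for lo,hi in((8,45),):
        m=reg&(z>lo)&(z<hi)&(x<560)
        num,l,st,ce=cv2.connectedComponentsWithStats(m.astype(np.uint8))
        for i in range(1,num):
            if st[i,4]>60: w=W[l==i];print("low",ce[i],st[i,4],w.min(0).round(),w.max(0).round())
    hi=(d>0)&(z>150)&(x>300)&(x<800)&(y>-400)&(y<350)
    num,l,st,ce=cv2.connectedComponentsWithStats(hi.astype(np.uint8))
    for i in range(1,num):
        if st[i,4]>60: w=W[l==i];print("high",ce[i],st[i,4],w.min(0).round(),w.max(0).round())
    s=p[110:280,220:450] if n=="top" else p[100:280,230:410]
    cv2.imwrite(f"pics/{n}c.png",cv2.resize(s,None,fx=3.3,fy=3.3,interpolation=cv2.INTER_CUBIC))
E
```

```text
top table z 0.5617607389165187
slide ((649.1360473632812, -246.18093872070312), (140.4177703857422, 249.99749755859375), 26.01866340637207) [[531.2000122070312, -164.60000610351562], [640.9000244140625, -389.29998779296875], [767.0999755859375, -327.70001220703125], [657.4000244140625, -103.0999984741211]]
dark [417.85365854 136.09756098] 41 [ 731.  -331.1  104. ] [ 733.5 -333.7   96.7]
dark [433.49056604 161.28301887] 53 [ 663.8 -366.6  104. ] [ 666.8 -368.2   96.8]
dark [360.625  230.6375] 160 [ 488.7 -174.7  104. ] [ 487.6 -173.6  110.6]
low [416.40387481 262.56184799] 671 [ 380. -392.    8.] [ 449. -288.   17.]
low [362.70942408 267.60471204] 382 [ 381. -224.    8.] [ 426. -158.   34.]
high [267.42535187  41.34765514] 35098 [ 675. -400.  283.] [800. 350. 616.]
high [310.91011236 132.16853933] 89 [715. -69. 150.] [743. -39. 160.]
scene table z 0.4256732120086326
slide ((654.1270141601562, -258.352294921875), (141.43504333496094, 237.26670837402344), 26.599760055541992) [[537.7999877929688, -183.89999389648438], [644.0, -396.1000061035156], [770.5, -332.79998779296875], [664.2000122070312, -120.5999984741211]]
dark [339.6875 117.5625] 16 [ 722.8 -323.4  104. ] [ 730.1 -330.3   95.5]
dark [362.15789474 123.68421053] 19 [ 658.8 -355.3  104. ] [ 665.9 -363.7   94.1]
dark [360.32539683 182.0952381 ] 126 [ 486.3 -172.2  104. ] [ 485.2 -170.5  107.1]
low [415.49677419 193.87311828] 465 [ 380. -396.    8.] [ 447. -285.   16.]
low [383.82157676 219.12448133] 241 [ 380. -224.    8.] [ 424. -160.   34.]
high [146.32406372  21.85969816] 7156 [713. -71. 542.] [785. 350. 653.]
high [168.04651421  99.45570604] 9008 [671. -95. 284.] [800. 350. 467.]
```

View pics/topc.png

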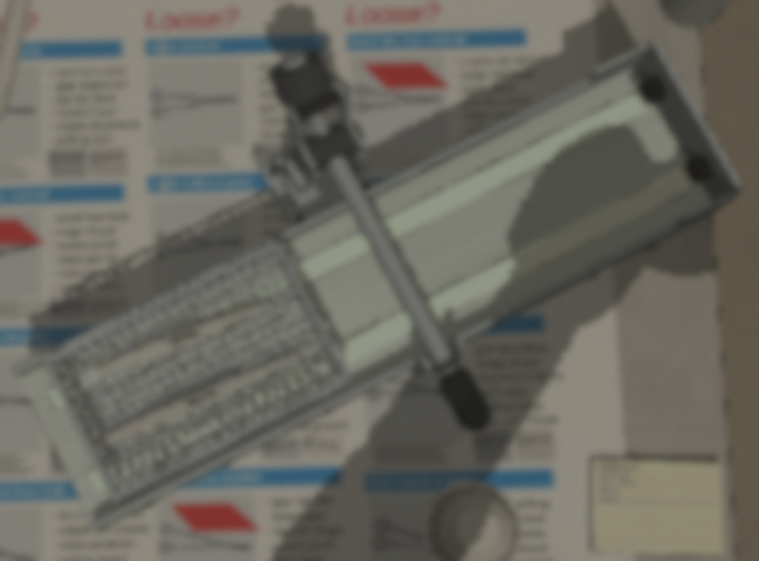

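The crop shows the barrier crossing the lane at crop (340,160) to (465,400). The basket lies between crop (310,290) and (80,440), and the end-stop buffers are at (652,90) and (700,168). The lane past the barrier is empty.

```bash
cat >> h.py <<'E'
def frame(o,a): # slide frame: origin xy, angle
    return np.array([*o,0.]),R.from_euler('z',a,degrees=True)
E
python3 - <<'E'
from h import *
p=cv2.imread("pics/top0.png");d=np.load("pics/top0.npy");c=imaging.calibration("top");W=cloud(d,c)
r26=R.from_euler('z',26.2,degrees=True);o=np.array([587,-120.7,0])
S=r26.inv().apply((W-o).reshape(-1,3)).reshape(W.shape)
x,y,z=S[...,0],S[...,1],S[...,2]
# flange outer edges: per y-bin extreme x of points with z in 60..95
for side in(-1,1):
    pts=[]
    for yb in list(range(-250,-30,10))+list(range(40,280,10)):
        q=(d>0)&(abs(y-yb)<5)&(z>65)&(z<88)&(abs(x)<85)
        if q.sum()>3: pts.append((yb,np.percentile(x[q]*side,97)*side))
    pts=np.array(pts);f=np.polyfit(pts[:,0],pts[:,1],1);print(side,len(pts),f,"angle corr deg",np.degrees(np.arctan(f[0])))
q=(d>0)&(abs(x)<60)&(z>55)
print("lane y range",np.percentile(y[q&(abs(y)<330)],[0.2,99.8]))
q=(d>0)&(p.max(2)<50)&(z>92)&(z<130)&(abs(y)<40)&(x<-60);print("nose",x[q].min(),x[q].max(),y[q].mean(),z[q].max())
q=(d>0)&(z>92)&(z<125)&(x<60)&(x>-60)&(abs(y)<30);print("tube y",np.polyfit(x[q],y[q],1),z[q].max())
# basket: rim height points
q=(d>0)&(z>96)&(z<120)&(abs(x)<68)&(y>25)&(y<330);print("basket rim",np.percentile(y[q],[1,99]),np.percentile(x[q],[1,99]),z[q].max())
for px in((314,198),(244,243)): print("wall",r26.inv().apply(ray(px,c,111)-o))
hi=(d>0)&(z>200);print("obst within x_s<130:",[(S[hi&(x<t)&(y>-300)&(y<300)].round()[:0].shape, (hi&(x<t)&(abs(y)<300)).sum()) for t in (60,130,180,240)])
q=hi&(x<300)&(abs(y)<300);k=S[q]
for lo in range(-300,300,75):
    s=k[(k[:,1]>=lo)&(k[:,1]<lo+75)]
    if len(s):print(lo,"min x",s[:,0].min().round(),"min z",s[:,2].min().round())
E
```

```text
-1 46 [-4.20997093e-03 -6.81145467e+01] angle corr deg -0.24121214122015308
1 46 [-6.54216751e-03  6.77599881e+01] angle corr deg -0.37483323956889153
lane y range [-329.01622686  289.50437304]
nose -135.22414430782757 -90.24544785553073 -3.6935677888243488 116.1213302115666
tube y [ 0.00592065 -2.81023276] 111.77219482938744
basket rim [ 66.34807087 265.4865469 ] [-60.42466807  59.27914058] 116.18113621753764
wall [ 12.4712569   60.94457911 111.        ]
wall [ -9.56405291 266.32492689 111.        ]
obst within x_s<130: [((0, 3), np.int64(2612)), ((0, 3), np.int64(7521)), ((0, 3), np.int64(11318)), ((0, 3), np.int64(17417))]
-300 min x -492.0 min z 205.0
-225 min x -510.0 min z 210.0
-150 min x 73.0 min z 545.0
-75 min x 110.0 min z 416.0
0 min x 146.0 min z 392.0
75 min x 183.0 min z 372.0
150 min x 220.0 min z 336.0
225 min x 250.0 min z 311.0
```

```bash
cat >> h.py <<'E'
O,RS=frame((588.3,-123.4),26.5)
def st():
    s=sensors.sense();q=R.from_quat(s["orientation"]);P=RS.inv().apply(s["position"]-O)
    A=(RS.inv()*q).as_matrix()
    print("t",s["clock"],"TCPs",P.round(1),"zt",A[:,2].round(3),"xt",A[:,0].round(3),"q",s["joints"].round(2),"F",s["contact_force"].round(1))
    return P,A
def to(*targets):
    P,A=st()
    for T in targets:
        print(T,"tool delta",(A.T@(np.array(T)-P)).round(1));P=np.array(T)
def goal_rv(A): return
E
python3 drive.py '[[[0,0,0,0,0,0,-0.05],[0,0,0,0,0,0.12,0],[0,0,0,0,0,0.12,0],[0,0,0,0,0,0.12,0],[0,0,0,0,0,0.12,0],[0,0,0,0,0,0.12,0],[0,0,0,0,0,0.12,0],[0,0,0,0,0,0.12,0],[0,0,0,0,0,0,0],[0,0,0,0,0,0,0]]]'
python3 -c "
from h import *
to((-260,-40,150),(-225,0,85))"
```

```text
clock: 0.93
position: [256.0, -596.4, 181.9]
orientation: [0.89, 0.205, 0.397, -0.094]
contact_force: [0.3, -0.4, 1.0]
gripper_width: 30.9
finger_force: 0.0
t 0.9333 TCPs [-508.4 -275.   181.9] zt [ 0.744 -0.002 -0.668] xt [ 0.668 -0.009  0.744] q [ 1.72  0.91 -0.35  1.37 -0.53  1.27  0.6 ] F [ 0.3 -0.4  1. ]
(-260, -40, 150) tool delta [ 140.  -236.7  205.7]
(-225, 0, 85) tool delta [-25.4 -39.9  69.4]
```

```bash
python3 drive.py '[[[0,14,-24,20.5,0,0,0],[0,14,-24,20.5,0,0,0],[0,14,-24,20.5,0,0,0],[0,14,-24,20.5,0,0,0],[0,14,-24,20.5,0,0,0],[0,14,-24,20.5,0,0,0],[0,14,-24,20.5,0,0,0],[0,14,-24,20.5,0,0,0],[0,14,-24,20.5,0,0,0],[0,14,-24,20.5,0,0,0],[0,0,0,0,0,0,0],[0,0,0,0,0,0,0]]]'
python3 -c "
from h import *
to((-225,0,100))"
```

```text
clock: 1.93
position: [374.2, -268.9, 153.9]
orientation: [0.889, 0.212, 0.396, -0.093]
contact_force: [0.1, -0.1, 0.0]
gripper_width: 0.4
finger_force: 0.0
t 1.9333 TCPs [-256.6  -34.7  153.9] zt [ 0.743  0.001 -0.669] xt [0.669 0.005 0.743] q [ 1.69  0.71 -0.67  2.27 -0.97  0.52  0.94] F [ 0.1 -0.1  0. ]
(-225, 0, 100) tool delta [-18.8 -34.7  59.6]
```

```bash
python3 drive.py '[[[0,-5,-9,15,0,0,0],[0,-5,-9,15,0,0,0],[0,-5,-9,15,0,0,0],[0,-5,-9,15,0,0,0],[0,-6,0,4,0,0,0],[0,0,0,0,0,0,0],[0,0,0,0,0,0,0]]]'
python3 - <<'E'
from h import *
n=np.array([.669,0,.743]);zt=np.array([.743,0,-.669]);T=[]
for th in (0,.2,.4,.6,.75,.9,1.05,1.2,1.3):
    u=np.array([-np.cos(th),0,np.sin(th)]);m=np.array([np.sin(th),0,np.cos(th)]);pv=np.array([110,0,100])
    T.append(pv+235*u-21*n+3*zt if th<.735 else pv+215*u-13*m-8*n-17*zt)
to((-200,0,76.5),(-142,0,76.5),*[t.round(1) for t in T])
E
```

```text
clock: 2.52
position: [381.2, -236.9, 95.7]
orientation: [0.889, 0.21, 0.395, -0.098]
contact_force: [0.3, 0.4, 0.4]
gripper_width: 0.4
finger_force: 0.0
t 2.5167 TCPs [-236.    -9.1   95.7] zt [ 0.743  0.009 -0.669] xt [ 0.669 -0.002  0.743] q [ 1.74  0.91 -0.84  2.35 -1.1   0.23  1.11] F [0.3 0.4 0.4]
(-200, 0, 76.5) tool delta [ 9.8 -8.8 39.7]
(-142, 0, 76.5) tool delta [38.8  0.3 43.1]
[-136.8    0.    82.4] tool delta [ 7.9 -0.  -0.1]
[-132.1    0.   129.1] tool delta [ 37.9  -0.3 -27.7]
[-118.3    0.   173.9] tool delta [ 42.5  -0.3 -19.7]
[-95.8   0.  215.1] tool delta [ 45.7  -0.2 -10.8]
[-74.2   0.  242.5] tool delta [34.8 -0.1 -2.3]
[-51.8   0.  265.8] tool delta [32.3 -0.   1.1]
[-26.2   0.  285.5] tool delta [31.8  0.   5.9]
[  2.    0.  301.1] tool delta [30.5  0.  10.5]
[ 22.    0.  309.1] tool delta [19.3  0.1  9.5]
```

```bash
python3 drive.py '[[[0,5,-2,9,0,0,0],[0,5,-2,9,0,0,0],[0,0,-2,11,0,0,0],[0,0,-2,10,0,0,0],[0,0,0,0,0,0,0]]]'
python3 - <<'E'
from h import *
to((-170,0,76.5),(-142,0,76.5))
E
```

```text
clock: 2.93
position: [404.3, -228.1, 87.8]
orientation: [0.886, 0.217, 0.393, -0.112]
contact_force: [-0.4, 0.1, 0.0]
gripper_width: 0.4
finger_force: 0.0
t 2.9333 TCPs [-211.4  -11.6   87.8] zt [ 0.745  0.042 -0.666] xt [ 0.666 -0.001  0.746] q [ 1.67  0.94 -0.83  2.32 -1.1   0.23  1.08] F [-0.4  0.1  0. ]
(-170, 0, 76.5) tool delta [ 19.1 -10.   38.8]
(-142, 0, 76.5) tool delta [18.7  0.8 20.9]
```

```bash
python3 drive.py '[[[0,5,-2,9,0,0,0],[0,5,-2,9,0,0,0],[0,5,-2,10,0,0,0],[0,4,-2,10,0,0,0],[0,0,0,0,0,0,0]]]'
python3 - <<'E'
from h import *
to((-170,0,76.5),(-142,0,76.5))
p,d=imaging.snapshot("scene");cv2.imwrite("pics/s2.png",cv2.resize(p[80:360,230:560,::-1],None,fx=2,fy=2))
E
```

```text
clock: 3.35
position: [432.8, -216.3, 87.5]
orientation: [0.884, 0.223, 0.39, -0.125]
contact_force: [0.0, 0.0, 1.0]
gripper_width: 0.6
finger_force: 0.0
t 3.35 TCPs [-180.7  -13.7   87.5] zt [ 0.745  0.071 -0.664] xt [ 0.665 -0.     0.746] q [ 1.59  0.94 -0.83  2.29 -1.1   0.23  1.03] F [0. 0. 1.]
(-170, 0, 76.5) tool delta [ -1.1 -12.6  16.2]
(-142, 0, 76.5) tool delta [18.6  1.5 20.9]
```

View pics/s2.png

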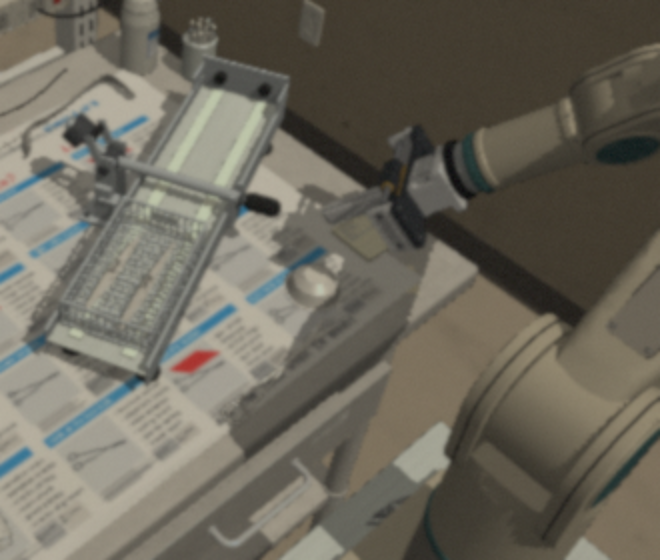

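The fingers are closed, tilted and pointing at the nose (s2 at ~(262,205)), with their tips at ~(330,215), clear of the bowl. Joints 5 and 6 are at their limits, so I'll yaw the tool to the left to relieve them.

```bash
python3 drive.py '[[[0,0,0,0,0.09,0,-0.08],[0,0,0,0,0.09,0,-0.08],[0,0,0,0,0,0,0],[0,0,0,0,0,0,0]]]'
python3 - <<'E'
from h import *
to((-165,-10,76.5),(-142,-6,76.5))
E
```

```text
clock: 3.73
position: [433.4, -217.9, 86.5]
orientation: [0.853, 0.316, 0.379, -0.166]
contact_force: [-0.5, -0.1, 0.8]
gripper_width: 0.3
finger_force: 0.0
t 3.7333 TCPs [-180.8  -15.4   86.5] zt [ 0.719  0.227 -0.657] xt [0.643 0.142 0.753] q [ 1.41  0.88 -0.56  2.13 -0.84  0.57  0.92] F [-0.5 -0.1  0.8]
(-165, -10, 76.5) tool delta [ 3.4 -0.6 19.2]
(-142, -6, 76.5) tool delta [15.4  2.2 17.4]
```

```bash
python3 drive.py '[[[0,3,-1,19,0,0,0],[0,7.5,-4,9,0,0,0],[0,7.5,-4,9,0,0,0],[0,0,0,0,0,0,0],[0,0,0,0,0,0,0]]]'
python3 - <<'E'
from h import *
P,A=st()
n=np.array([.66,0,.751]);zt=np.array([.74,0,-.665]);T=[]
for th in (0,.2,.4,.6,.75,.9,1.05,1.2,1.3):
    u=np.array([-np.cos(th),0,np.sin(th)]);m=np.array([np.sin(th),0,np.cos(th)]);pv=np.array([110,-3,100])
    T.append(pv+235*u-21*n+3*zt if th<.735 else pv+215*u-13*m-8*n-17*zt)
to(*[t.round(1) for t in T])
E
```

```text
clock: 4.15
position: [454.8, -182.1, 76.9]
orientation: [0.853, 0.316, 0.38, -0.169]
contact_force: [-0.9, 0.3, -0.1]
gripper_width: 0.2
finger_force: 0.0
t 4.15 TCPs [-145.7    7.1   76.9] zt [ 0.72   0.23  -0.654] xt [0.641 0.139 0.755] q [ 1.38  0.92 -0.64  2.18 -0.93  0.45  0.96] F [-0.9  0.3 -0.1]
t 4.15 TCPs [-145.7    7.1   76.9] zt [ 0.72   0.23  -0.654] xt [0.641 0.139 0.755] q [ 1.38  0.92 -0.64  2.18 -0.93  0.45  0.96] F [-0.9  0.3 -0.1]
[-136.6   -3.    82.2] tool delta [ 8.4 11.8  0.7]
[-132.    -3.   128.9] tool delta [ 38.2  -1.  -27.2]
[-118.1   -3.   173.7] tool delta [ 42.7   1.5 -19.3]
[-95.6  -3.  214.9] tool delta [ 45.5   4.  -10.7]
[-74.   -3.  242.3] tool delta [34.5  4.4 -2.4]
[-51.7  -3.  265.6] tool delta [31.9  4.8  0.8]
[-26.1  -3.  285.3] tool delta [31.3  5.8  5.6]
[  2.1  -3.  301. ] tool delta [29.9  6.7 10. ]
[ 22.1  -3.  309. ] tool delta [18.9  4.9  9.2]
```

```bash
python3 drive.py '[[[0,0,10,0,0,0,0],[0,8,2,1,0,0,0],[0,10,0,-7,0,0,0],[0,10,0,-7,0,0,0],[0,9,0,-7,0,0,0],[0,9,0,-6,0,0,0],[0,0,0,0,0,0,0]]]'
python3 - <<'E'
from h import *
to((-118.1,-3,173.7),(-95.6,-3,214.9),(-74,-3,242.3))
p,d=imaging.snapshot("scene");cv2.imwrite("pics/s3.png",cv2.resize(p[80:360,230:560,::-1],None,fx=2,fy=2))
E
```

```text
clock: 4.73
position: [473.8, -187.3, 129.7]
orientation: [0.853, 0.317, 0.38, -0.166]
contact_force: [1.3, -0.4, -0.0]
gripper_width: 0.1
finger_force: 0.0
t 4.7333 TCPs [-131.    -6.1  129.7] zt [ 0.72   0.227 -0.656] xt [0.641 0.143 0.754] q [ 1.34  0.79 -0.61  2.14 -0.9   0.57  0.84] F [ 1.3 -0.4 -0. ]
(-118.1, -3, 173.7) tool delta [ 41.8  -1.5 -18.9]
(-95.6, -3, 214.9) tool delta [ 45.5   4.2 -10.8]
(-74, -3, 242.3) tool delta [34.5  4.6 -2.4]
```

View pics/s3.png

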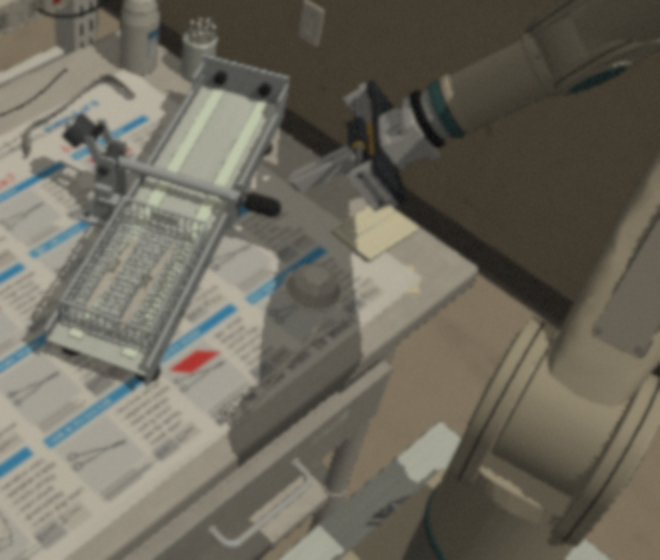

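The barrier is still lowered, nose at s3 (262,205). The fingertips are at (295,185), up and to one side of it, so they missed. I'll check by projecting points into the picture.

Run:
```python
from h import *
c=imaging.calibration("scene");P,A=st()
def pj(w):
    q=R.from_quat(c["attitude"]).inv().apply(np.array(w)-c["position"]);return np.array([c["cx"]+c["fx"]*q[0]/-q[2],c["cy"]-c["fy"]*q[1]/-q[2]])
for nm,S in(("nose end",(-138,0,100)),("tip c",(-125,0,100)),("pivot",(110,0,100)),("fingertip",P+17*A[:,2]),("tcp",P)):
    print(nm,((pj(O+RS.apply(S))-[230,80])*2).round())
c=imaging.calibration("top");print(c["position"])
p,d=imaging.snapshot("top");cv2.imwrite("pics/t4.png",cv2.resize(p[110:330,260:500,::-1],None,fx=2.5,fy=2.5))
for nm,S in(("nose end",(-138,0,100)),("fingertip",P+17*A[:,2]),("tcp",P)):print(nm,((pj(O+RS.apply(S))-[260,110])*2.5).round())
```

```text
t 4.7833 TCPs [-131.5   -6.1  128.6] zt [ 0.72   0.227 -0.656] xt [0.642 0.143 0.753] q [ 1.34  0.8  -0.61  2.14 -0.9   0.56  0.84] F [-0.2 -0.7  0. ]
nose end [279. 211.]
tip c [269. 208.]
pivot [108. 159.]
fingertip [267. 196.]
tcp [278. 191.]
[ 360.74952348    9.67547863 1189.39382798]
nose end [262. 326.]
fingertip [258. 306.]
tcp [270. 314.]
```

View pics/t4.png

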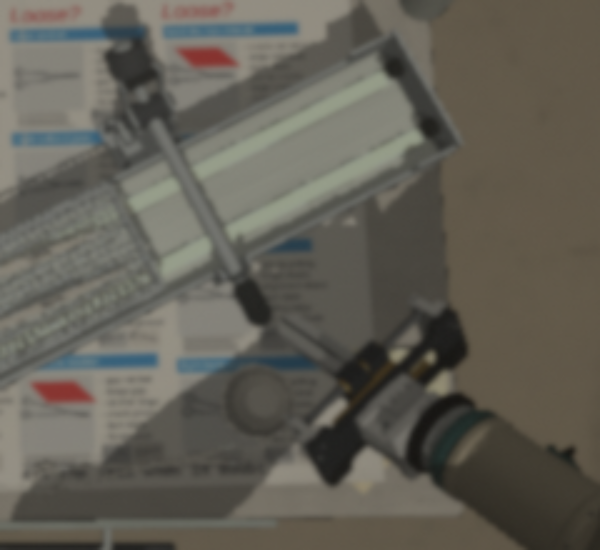

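Run:
```python
from h import *
P,A=st()
for n in("top","scene"):
    p,d=imaging.snapshot(n);W=cloud(d,imaging.calibration(n));S=RS.inv().apply((W-O).reshape(-1,3));T=(S-P)@A
    q=(d.ravel()>0)&(abs(T[:,0])<22)&(abs(T[:,1])<20)&(T[:,2]>-90)&(T[:,2]<40)
    for lo in range(-90,40,10):
        k=q&(T[:,2]>=lo)&(T[:,2]<lo+10)
        if k.sum():print(n,lo,k.sum(),"tool x,y",np.median(T[k],0).round(1),"slide",np.median(S[k],0).round(1),"dark",p.reshape(-1,3)[k].max(1).mean().round())
```

```text
t 4.8333 TCPs [-131.7   -6.   127.9] zt [ 0.719  0.228 -0.656] xt [0.642 0.142 0.753] q [ 1.34  0.8  -0.61  2.14 -0.9   0.56  0.84] F [ 0.7  0.1 -1. ]
top -90 49 tool x,y [ 10.   -4.  -84.8] slide [-187.5  -19.8  190.8] dark 69.0
top -80 44 tool x,y [ 10.2  -1.8 -75.3] slide [-180.3  -20.4  185.1] dark 73.0
top -70 48 tool x,y [  9.7  -3.8 -65.4] slide [-173.8  -15.6  178.2] dark 78.0
top -60 50 tool x,y [ 10.   -5.5 -54.9] slide [-166.4  -11.7  171.3] dark 82.0
top -50 41 tool x,y [  9.8  -2.7 -44.5] slide [-158.7  -12.9  164.9] dark 84.0
top -40 42 tool x,y [  9.8  -4.3 -35. ] slide [-151.6   -8.   158.9] dark 83.0
top -30 30 tool x,y [ 10.   -0.3 -25.6] slide [-144.1  -10.2  151.8] dark 83.0
top 10 53 tool x,y [-9.  -3.1 15.5] slide [-127.5   -0.8  110.6] dark 44.0
top 20 54 tool x,y [-2.5 -1.5 25.4] slide [-115.     1.9  110.1] dark 47.0
top 30 59 tool x,y [ 6.4  0.4 35. ] slide [-102.3    2.8  110.2] dark 49.0
scene -90 45 tool x,y [  6.8  -9.3 -84.5] slide [-190.1  -16.7  187.5] dark 86.0
scene -80 45 tool x,y [  5.9 -10.3 -74.4] slide [-183.8  -13.9  180.2] dark 91.0
scene -70 41 tool x,y [  6.4  -9.4 -64.8] slide [-176.4  -12.5  174.5] dark 98.0
scene -60 43 tool x,y [  6.6  -8.6 -55.2] slide [-168.9  -10.   168.4] dark 103.0
scene -50 42 tool x,y [  5.7  -8.7 -45. ] slide [-162.5   -8.4  160.7] dark 106.0
scene -40 41 tool x,y [  6.8  -8.9 -35.5] slide [-155.6   -5.9  156. ] dark 109.0
scene -30 23 tool x,y [  6.5  -4.2 -25.8] slide [-147.7   -7.5  149.8] dark 99.0
scene 0 1 tool x,y [-12.5   0.5   8.6] slide [-133.4   -6.3  112.9] dark 87.0
scene 10 39 tool x,y [-12.1  -4.5  14.8] slide [-130.6   -0.4  109.1] dark 46.0
scene 20 51 tool x,y [-3.8 -3.9 25.9] slide [-116.9    3.5  109.3] dark 39.0
scene 30 42 tool x,y [ 2.1 -4.  34.3] slide [-106.1    6.2  108.1] dark 37.0
```

Run:
```python
from h import *
P,A=st()
for n in("top","scene"):
    p,d=imaging.snapshot(n);W=cloud(d,imaging.calibration(n));S=RS.inv().apply((W-O).reshape(-1,3));T=(S-P)@A
    q=(d.ravel()>0)&(abs(T[:,0])<60)&(abs(T[:,1])<100)&(T[:,2]>-200)&(T[:,2]<40)&(S[:,2]>118)
    for lo in range(-160,0,10):
        k=q&(T[:,2]>=lo)&(T[:,2]<lo+10)
        if k.sum()>3:print(n,lo,k.sum(),"tool x",np.percentile(T[k,0],[3,97]).round(),"y",np.percentile(T[k,1],[3,97]).round())
p,d=imaging.snapshot("wrist");cv2.imwrite("pics/w5.png",p[:,:,::-1])
```

```text
t 4.9333 TCPs [-131.8   -5.6  127.3] zt [ 0.72   0.229 -0.656] xt [0.642 0.141 0.754] q [ 1.34  0.8  -0.61  2.14 -0.9   0.56  0.84] F [ 0.4 -0.3  0.3]
top -160 909 tool x [-26.  35.] y [-89.  84.]
top -150 266 tool x [-16.  36.] y [-88.  80.]
top -140 308 tool x [16. 36.] y [-79.  73.]
top -130 188 tool x [-10.  36.] y [-82.  75.]
top -120 38 tool x [-19.  35.] y [-82.  77.]
top -110 18 tool x [ 8. 13.] y [-14.  10.]
top -100 52 tool x [-4. 13.] y [-14.  10.]
top -90 51 tool x [-5. 13.] y [-14.  10.]
top -80 47 tool x [-7. 13.] y [-14.   9.]
top -70 46 tool x [-3. 12.] y [-14.  11.]
top -60 48 tool x [-3. 13.] y [-14.  10.]
top -50 44 tool x [-5. 12.] y [-14.  10.]
top -40 41 tool x [-2. 12.] y [-14.   9.]
top -30 28 tool x [ 5. 13.] y [-13.  10.]
scene -160 272 tool x [-28.  34.] y [-89.  79.]
scene -150 209 tool x [-26.  35.] y [-88.  77.]
scene -140 278 tool x [-27.  35.] y [-82.  76.]
scene -130 200 tool x [-26.  35.] y [-82.  77.]
scene -120 37 tool x [-29.  32.] y [-82.  73.]
scene -110 48 tool x [-8. 11.] y [-16.  11.]
scene -100 47 tool x [-8. 11.] y [-15.  13.]
scene -90 46 tool x [-8. 11.] y [-14.  13.]
scene -80 41 tool x [-9. 12.] y [-15.  12.]
scene -70 44 tool x [-9. 11.] y [-14.  10.]
scene -60 42 tool x [-9. 11.] y [-15.  14.]
scene -50 42 tool x [-7. 11.] y [-13.  13.]
scene -40 43 tool x [-10.  11.] y [-15.  12.]
scene -30 22 tool x [-8. 10.] y [-12.  11.]
```

View pics/w5.png

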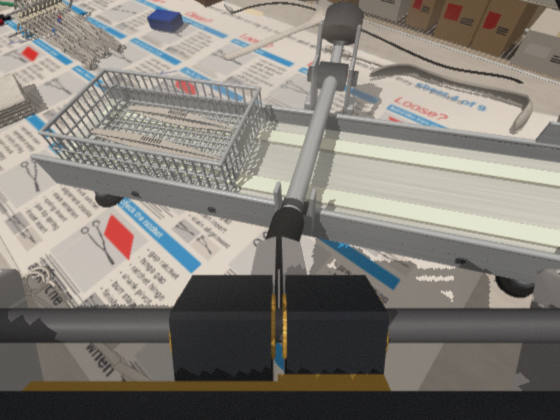

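The wrist view shows the fingers (278,250) pointing at the nose end (288,220) from just above and behind it. Depth puts the body and the tips about 41 mm behind the reported TCP along tool z. I'll correct for that offset, then back off and go under the nose.

```bash
sed -i 's|A=(RS.inv()\*q).as_matrix()|A=(RS.inv()*q).as_matrix();P=P-41*A[:,2]|' h.py
python3 drive.py '[[[0,-12,0,0,0,0,0],[0,-12,0,0,0,0,0],[0,-12,0,0,0,0,0],[0,-12,0,0,0,0,0],[0,-12,0,0,0,0,0],[0,0,0,0,0,0,0],[0,0,0,0,0,0,0]]]'
python3 - <<'E'
from h import *
to((-175,-3,76.5),(-142,-3,76.5))
E
```

```text
clock: 5.67
position: [442.1, -212.2, 81.9]
orientation: [0.853, 0.316, 0.38, -0.168]
contact_force: [0.3, -0.2, -0.2]
gripper_width: 0.1
finger_force: 0.0
t 5.6667 TCPs [-200.   -23.6  108.8] zt [ 0.72   0.229 -0.655] xt [0.642 0.139 0.754] q [ 1.4   0.89 -0.57  2.13 -0.86  0.55  0.92] F [ 0.3 -0.2 -0.2]
(-175, -3, 76.5) tool delta [ -5.5 -11.7  43.9]
(-142, -3, 76.5) tool delta [21.2  8.7 23.8]
```

```bash
python3 drive.py '[[[0,-2,-4,14,0,0,0],[0,-2,-4,15,0,0,0],[0,-1.5,-4,15,0,0,0],[0,7,3,8,0,0,0],[0,7,3,8,0,0,0],[0,7,3,8,0,0,0],[0,0,0,0,0,0,0],[0,0,0,0,0,0,0]]]'
python3 - <<'E'
from h import *
n=np.array([.66,0,.751]);zt=np.array([.74,0,-.665]);T=[]
for th in (0,.2,.4,.6,.75,.9,1.05,1.2,1.3):
    u=np.array([-np.cos(th),0,np.sin(th)]);m=np.array([np.sin(th),0,np.cos(th)]);pv=np.array([110,-3,100])
    T.append(pv+235*u-21*n+3*zt if th<.735 else pv+215*u-13*m-8*n-17*zt)
to(*[t.round(1) for t in T])
P,A=st()
p,d=imaging.snapshot("scene");W=cloud(d,imaging.calibration("scene"));S=RS.inv().apply((W-O).reshape(-1,3));T=(S-P)@A
q=(d.ravel()>0)&(abs(T[:,0])<14)&(abs(T[:,1])<16)&(T[:,2]>-60)&(T[:,2]<40)&(p.reshape(-1,3).max(1)>60)&(S[:,0]<-100)
print("finger end",np.percentile(T[q,2],[97,99.5]))
E
```

```text
clock: 6.33
position: [486.3, -167.3, 50.5]
orientation: [0.853, 0.318, 0.38, -0.167]
contact_force: [-0.1, -0.3, 0.1]
gripper_width: 0.4
finger_force: 0.0
t 6.3333 TCPs [-140.4   -3.1   77.3] zt [ 0.72   0.229 -0.655] xt [0.641 0.143 0.754] q [ 1.34  1.   -0.69  2.16 -0.98  0.34  1.  ] F [-0.1 -0.3  0.1]
[-136.6   -3.    82.2] tool delta [ 6.1  0.7 -0.4]
[-132.    -3.   128.9] tool delta [ 38.2  -0.8 -27.3]
[-118.1   -3.   173.7] tool delta [ 42.7   1.8 -19.4]
[-95.6  -3.  214.9] tool delta [ 45.5   4.2 -10.8]
[-74.   -3.  242.3] tool delta [34.5  4.6 -2.4]
[-51.7  -3.  265.6] tool delta [31.9  4.9  0.8]
[-26.1  -3.  285.3] tool delta [31.3  6.   5.5]
[  2.1  -3.  301. ] tool delta [29.9  6.8 10. ]
[ 22.1  -3.  309. ] tool delta [18.9  5.   9.2]
t 6.3333 TCPs [-140.4   -3.1   77.3] zt [ 0.72   0.229 -0.655] xt [0.641 0.143 0.754] q [ 1.34  1.   -0.69  2.16 -0.98  0.34  1.  ] F [-0.1 -0.3  0.1]
finger end [15.13312155 20.13536688]
```

```bash
python3 drive.py '[[[0,6,0,0,0,0,0],[0,10,0,-7,0,0,0],[0,10,0,-7,0,0,0],[0,9,0,-7,0,0,0],[0,9,0,-6,0,0,0],[0,0,0,0,0,0,0]]]'
python3 - <<'E'
from h import *
st()
p,d=imaging.snapshot("scene");W=cloud(d,imaging.calibration("scene"));S=RS.inv().apply((W-O).reshape(-1,3))
q=(d.ravel()>0)&(abs(S[:,1])<12)&(S[:,0]>-20)&(S[:,0]<60)&(S[:,2]>95);f=np.polyfit(S[q,0],S[q,2],1);print(f,"theta",np.arctan(-f[0]))
E
```

```text
clock: 6.88
position: [493.6, -164.6, 102.2]
orientation: [0.853, 0.317, 0.38, -0.166]
contact_force: [-0.1, -1.1, -1.6]
gripper_width: 0.3
finger_force: 0.5
t 6.8833 TCPs [-132.6   -3.9  129.1] zt [ 0.72   0.227 -0.656] xt [0.642 0.144 0.753] q [ 1.31  0.87 -0.67  2.16 -0.97  0.44  0.9 ] F [-0.1 -1.1 -1.6]
[ -0.21257756 126.75453772] theta 0.2094596004223871
```

Lifting as planned (theta 0.21). I'll continue along the arc.

```bash
python3 drive.py '[[[0,11,0,-5,0,0,0],[0,11,0,-5,0,0,0],[0,11,0,-5,0,0,0],[0,10,2,-4,0,0,0],[0,11,1,-3,0,0,0],[0,11,1,-3,0,0,0],[0,12,1,-3,0,0,0],[0,12,1,-2,0,0,0],[0,11,1.5,-1,0,0,0],[0,12,1.5,-1,0,0,0],[0,12,1.5,0,0,0,0],[0,0,0,0,0,0,0]]]'
python3 - <<'E'
from h import *
to((-51.7,-3,265.6),(-26.1,-3,285.3),(2.1,-3,301),(22.1,-3,309))
p,d=imaging.snapshot("scene");W=cloud(d,imaging.calibration("scene"));S=RS.inv().apply((W-O).reshape(-1,3))
q=(d.ravel()>0)&(abs(S[:,1])<12)&(S[:,0]>0)&(S[:,0]<80)&(S[:,2]>95);f=np.polyfit(S[q,0],S[q,2],1);print(f,"theta",np.arctan(-f[0]))
E
```

```text
clock: 7.93
position: [547.3, -135.9, 216.0]
orientation: [0.852, 0.318, 0.38, -0.167]
contact_force: [0.3, 0.3, 0.0]
gripper_width: 0.7
finger_force: 0.0
t 7.9333 TCPs [-71.8  -2.3 242.8] zt [ 0.72   0.23  -0.654] xt [0.64  0.144 0.755] q [ 1.18  0.63 -0.64  2.07 -0.94  0.62  0.61] F [0.3 0.3 0. ]
(-51.7, -3, 265.6) tool delta [30.   5.  -0.6]
(-26.1, -3, 285.3) tool delta [31.3  6.   5.5]
(2.1, -3, 301) tool delta [29.9  6.9 10. ]
(22.1, -3, 309) tool delta [18.8  5.   9.2]
[ -1.00808901 213.49380205] theta 0.7894263553814465
```

```bash
python3 drive.py '[[[0,10,1.5,0,0,0,0],[0,10,1.5,0,0,0,0],[0,10,2,0,0,0,0],[0,10,2,2,0,0,0],[0,10,2,2,0,0,0],[0,10,2,2,0,0,0],[0,10,2,3,0,0,0],[0,10,2,3,0,0,0],[0,10,2,4,0,0,0],[0,0,0,0,0,0,0],[0,0,0,0,0,0,0],[0,0,0,0,0,0,0],[0,0,0,0,0,0,0]]]'
python3 - <<'E'
from h import *
to((22.1,-3,309))
p,d=imaging.snapshot("scene");cv2.imwrite("pics/s6.png",cv2.resize(p[40:340,230:560,::-1],None,fx=2,fy=2))
E
```

```text
clock: 9.07
position: [611.7, -104.5, 270.7]
orientation: [0.853, 0.316, 0.379, -0.168]
contact_force: [-0.5, 0.2, -0.4]
gripper_width: 0.4
finger_force: 0.0
t 9.0667 TCPs [-1.000e-01 -2.900e+00  2.976e+02] zt [ 0.719  0.229 -0.656] xt [0.642 0.14  0.754] q [ 1.03  0.56 -0.61  1.96 -0.91  0.66  0.39] F [-0.5  0.2 -0.4]
(22.1, -3, 309) tool delta [22.9  5.4  8.5]
```

View pics/s6.png

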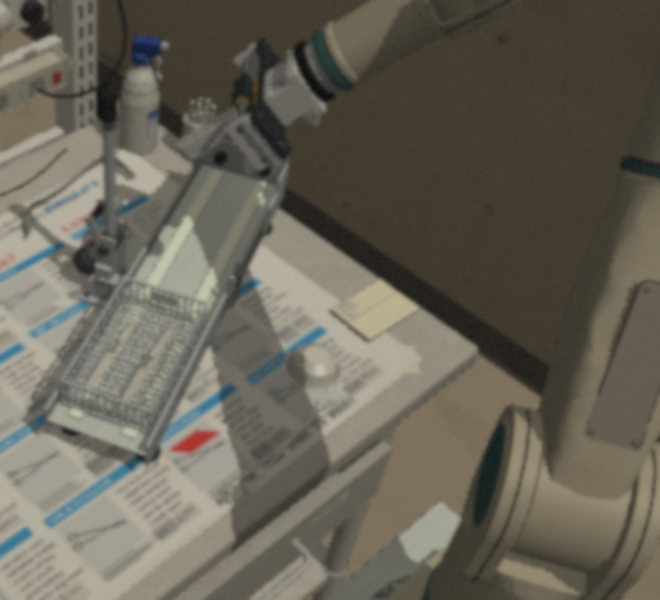

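The barrier now leans back by itself: arm at s6 (108,160), weight down at (95,255). The basket hasn't moved and the gripper is clear. I'll retreat and turn the tool upright.

```bash
python3 drive.py '[[[0,0,0,-25,0,0,0],[0,0,0,-25,0,0,0],[0,0,0,-25,0,0,0],[0,0,0,-15,0,-0.12,0],[0,0,0,0,0,-0.12,0],[0,0,0,0,0,-0.12,0],[0,0,0,0,0,-0.12,0],[0,0,0,0,0,-0.12,0],[0,0,0,0,0,-0.12,0],[0,0,0,0,0,-0.12,0],[0,0,0,0,0,0,0.1],[0,0,0,0,0,0,0.1],[0,0,0,0,0,0,0.1],[0,0,0,0,0,0,0],[0,0,0,0,0,0,0]]]'
python3 - <<'E'
from h import *
to((0,150,240),(0,310,200),(0,310,99))
P,A=st()
print("rotvec to fix (tool)",R.from_matrix(A.T@np.diag([1,-1,-1.])).as_rotvec())
for n in("top","scene"):
    p,d=imaging.snapshot(n);W=cloud(d,imaging.calibration(n));S=RS.inv().apply((W-O).reshape(-1,3));T=(S-P)@A
    q=(d.ravel()>0)&(abs(T[:,0])<14)&(abs(T[:,1])<20)&(T[:,2]>-60)&(T[:,2]<60);print(n,q.sum(),np.percentile(T[q,2],[90,98]) if q.sum() else 0,np.median(T[q],0).round(1))
    q=(d.ravel()>0)&(abs(T[:,0])<40)&(abs(T[:,1])<80)&(abs(T[:,1])>30)&(T[:,2]>-160)&(T[:,2]<-40);print(np.percentile(T[q,2],[90,98]) if q.sum() else 0)
E
```

```text
clock: 10.37
position: [563.0, -151.6, 329.9]
orientation: [0.976, 0.215, -0.005, -0.024]
contact_force: [-0.5, -0.1, -0.6]
gripper_width: 0.5
finger_force: 0.0
t 10.3667 TCPs [-35.3 -16.  370.8] zt [ 0.002  0.048 -0.999] xt [ 1.    -0.029  0.   ] q [ 0.35  0.43 -0.18  1.46  0.04  1.29 -0.96] F [-0.5 -0.1 -0.6]
(0, 150, 240) tool delta [  30.4 -160.4  138.8]
(0, 310, 200) tool delta [  -4.7 -157.8   47.7]
(0, 310, 99) tool delta [ -0.    4.9 100.9]
t 10.3667 TCPs [-35.3 -16.  370.8] zt [ 0.002  0.048 -0.999] xt [ 1.    -0.029  0.   ] q [ 0.35  0.43 -0.18  1.46  0.04  1.29 -0.96] F [-0.5 -0.1 -0.6]
rotvec to fix (tool) [-0.04842845 -0.00114066 -0.02912818]
top 0 0 [nan nan nan]
[-117.1426415   -93.35546394]
scene 203 [ 9.86113476 17.85594791] [ -3.5 -10.7 -11.1]
[-86.00586899 -78.22550719]
  return _methods._mean(a, axis=axis, dtype=dtype,
  ret = um.true_divide(
```

```bash
python3 drive.py '[[[0,0,0,0,-0.048,0,-0.029],[0,5,-27,23,0,0,0],[0,5,-27,23,0,0,0],[0,5,-27,23,0,0,0],[0,5,-27,23,0,0,0],[0,5,-27,23,0,0,0],[0,5,-27,23,0,0,0],[0,0,-33,5,0,0,0],[0,0,-33,5,0,0,0],[0,0,-33,5,0,0,0],[0,0,-33,5,0,0,0],[0,0,-33,5,0,0,0],[0,0,0,0,0,0,0],[0,0,0,0,0,0,0]]]'
python3 - <<'E'
from h import *
to((0,310,99))
P,A=st()
p,d=imaging.snapshot("scene");cv2.imwrite("pics/s7.png",cv2.resize(p[40:340,180:480,::-1],None,fx=2,fy=2))
E
```

```text
clock: 11.63
position: [444.6, 156.5, 167.3]
orientation: [0.973, 0.231, 0.001, -0.0]
contact_force: [0.2, -1.1, -0.5]
gripper_width: 0.2
finger_force: 0.0
t 11.6333 TCPs [ -3.8 314.6 208.3] zt [ 0.002  0.    -1.   ] xt [1.    0.003 0.002] q [-0.23  0.41 -0.22  2.02  0.13  0.73 -1.64] F [ 0.2 -1.1 -0.5]
(0, 310, 99) tool delta [  3.6   4.7 109.3]
t 11.6333 TCPs [ -3.8 314.6 208.3] zt [ 0.002  0.    -1.   ] xt [1.    0.003 0.002] q [-0.23  0.41 -0.22  2.02  0.13  0.73 -1.64] F [ 0.2 -1.1 -0.5]
```

View pics/s7.png

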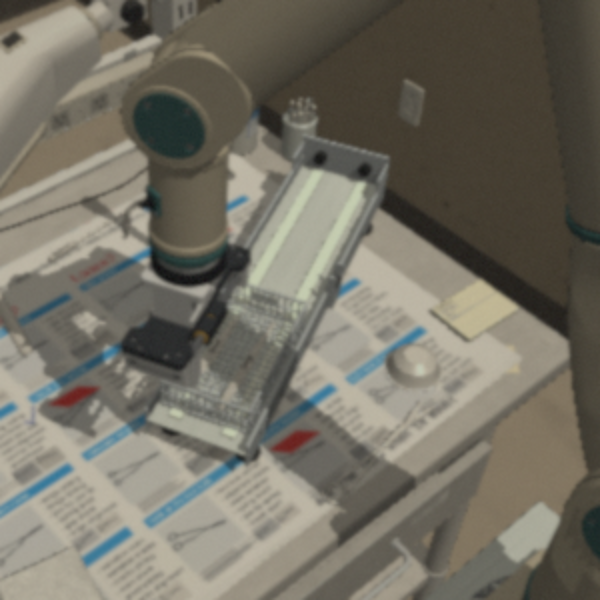

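The tool is upright above the open end. The body appears at s7 (160,345) and the basket is still in place, so I'll lower.

```bash
python3 drive.py '[[[0,2,0,27,0,0,0],[0,2,0,27,0,0,0],[0,0,0,27,0,0,0],[0,0,0,27,0,0,0],[0,0,0,0,0,0,0],[0,0,0,0,0,0,0]]]'
python3 - <<'E'
from h import *
P,A=st()
for n in("top","scene"):
    p,d=imaging.snapshot(n);W=cloud(d,imaging.calibration(n));S=RS.inv().apply((W-O).reshape(-1,3));T=(S-P)@A
    q=(d.ravel()>0)&(abs(S[:,0])<64)&(abs(S[:,2]-110)<8)&(S[:,1]<295)&(S[:,1]>40)
    if q.sum():print(n,"rim y",np.percentile(S[q,1],[1,50,97,99]).round())
    q=(d.ravel()>0)&(abs(T[:,0])<12)&(abs(T[:,1])<20)&(T[:,2]>-60)&(T[:,2]<30);print(q.sum(),np.percentile(T[q,2],98) if q.sum() else 0)
E
```

```text
clock: 12.18
position: [449.1, 155.0, 58.7]
orientation: [0.974, 0.227, -0.0, 0.0]
contact_force: [0.4, -0.2, -0.2]
gripper_width: 0.5
finger_force: 0.0
t 12.1833 TCPs [-3.000e-01  3.113e+02  9.970e+01] zt [-0.001 -0.001 -1.   ] xt [ 1.    -0.004 -0.001] q [-0.28  0.59 -0.16  2.11  0.21  0.46 -1.71] F [ 0.4 -0.2 -0.2]
top rim y [ 69. 161. 268. 268.]
0 0
scene rim y [ 66. 137. 267. 267.]
76 13.702107715504859
```

```bash
python3 drive.py '[[[0,0,8,0,0,0,0],[0,0,8,0,0,0,0],[0,0,5,0,0,0,0],[0,0,4,0,0,0,0],[0,0,4,0,0,0,0],[0,0,4,0,0,0,0],[0,0,5,0,0,0,0],[0,0,6,0,0,0,0],[0,0,6,0,0,0,0],[0,0,6,0,0,0,0],[0,0,6,0,0,0,0],[0,0,6,0,0,0,0],[0,0,6,0,0,0,0],[0,0,6,0,0,0,0]]]'
cat >> h.py <<'E'
def rim():
    P,A=st()
    for n in("top","scene"):
        p,d=imaging.snapshot(n);W=cloud(d,imaging.calibration(n));S=RS.inv().apply((W-O).reshape(-1,3))
        q=(d.ravel()>0)&(abs(S[:,0])<66)&(abs(S[:,2]-110)<8)&(S[:,1]<P[1]-13)&(S[:,1]>-240)
        q&=~((abs(S[:,1])<25)&(abs(S[:,0])>60))
        print(n,"rim y",np.percentile(S[q,1],[1,99]).round(),"x",np.percentile(S[q,0],[1,99]).round())
        for a in(-1,1):
            k=q&(S[:,0]*a>20);print("  y of half x",a,np.percentile(S[k,1],[1,99]).round())
        q=(d.ravel()>0)&(S[:,0]>85)&(S[:,0]<200)&(abs(S[:,1])<20)&(S[:,2]>170)&(S[:,2]<345);print("  arm pts",q.sum(),S[q].max(0).round() if q.sum() else '')
E
python3 -c "
from h import *
rim()"
```

```text
clock: 13.45
position: [484.1, 87.6, 59.5]
orientation: [0.973, 0.229, 0.001, -0.002]
contact_force: [-3.0, 5.2, 3.7]
gripper_width: 0.5
finger_force: 3.4
t 13.45 TCPs [  0.8 235.2 100.5] zt [ 0.003  0.003 -1.   ] xt [ 1.    -0.     0.003] q [-0.1   0.61 -0.19  2.06  0.23  0.49 -1.57] F [-3.   5.2  3.7]
top rim y [-237.  172.] x [-66.  65.]
  y of half x -1 [-235.  160.]
  y of half x 1 [-236.  173.]
  arm pts 435 [182.  12. 342.]
scene rim y [-228.  221.] x [-62.  64.]
  y of half x -1 [ 21. 222.]
  y of half x 1 [-231.   27.]
  arm pts 202 [177.  13. 342.]
```

```bash
python3 drive.py '[[[0,0,7,0,0,0,0],[0,0,7,0,0,0,0],[0,0,7,0,0,0,0],[0,0,7,0,0,0,0],[0,0,7,0,0,0,0],[0,0,7,0,0,0,0],[0,0,7,0,0,0,0],[0,0,7,0,0,0,0],[0,0,7,0,0,0,0],[0,0,7,0,0,0,0],[0,0,7,0,0,0,0],[0,0,7,0,0,0,0],[0,0,7,0,0,0,0],[0,0,7,0,0,0,0],[0,0,7,0,0,0,0],[0,0,7,0,0,0,0]]]'
python3 -c "
from h import *
rim()
p,d=imaging.snapshot('scene');cv2.imwrite('pics/s8.png',cv2.resize(p[40:340,180:480,::-1],None,fx=2,fy=2))"
```

```text
clock: 14.88
position: [533.3, -12.3, 59.5]
orientation: [0.973, 0.229, 0.0, -0.002]
contact_force: [-3.2, 7.2, 6.3]
gripper_width: 0.8
finger_force: 4.1
t 14.8833 TCPs [  0.3 123.8 100.5] zt [ 0.001  0.003 -1.   ] xt [1.    0.    0.001] q [ 0.12  0.65 -0.22  1.95  0.24  0.56 -1.37] F [-3.2  7.2  6.3]
top rim y [-238.   -4.] x [-66.  66.]
  y of half x -1 [-236.   -8.]
  y of half x 1 [-238.   -2.]
  arm pts 434 [181.  12. 341.]
scene rim y [-230.  110.] x [-63.  65.]
  y of half x -1 [-92. 110.]
  y of half x 1 [-235.  -99.]
  arm pts 438 [177.  14. 343.]
```

View pics/s8.png

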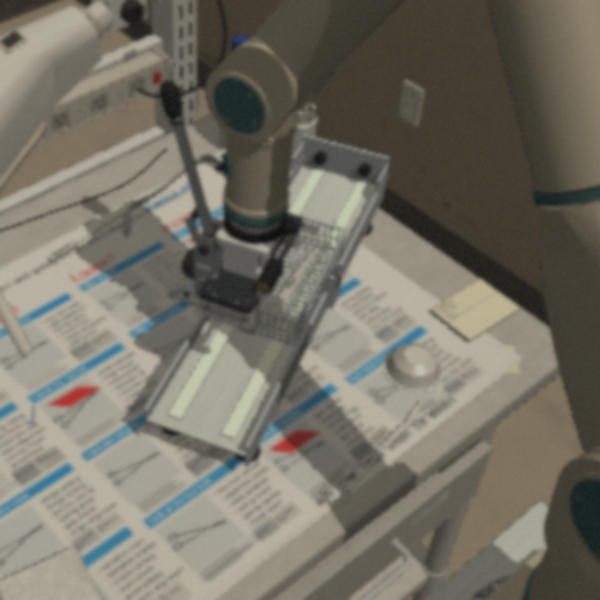

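The basket is sliding straight under the raised arm (s8 (190,170)), with its end wall at about (255,330).

```bash
python3 drive.py '[[[0,0,7,0,0,0,0],[0,0,7,0,0,0,0],[0,0,7,0,0,0,0],[0,0,7,0,0,0,0],[0,0,7,0,0,0,0],[0,0,7,0,0,0,0],[0,0,7,0,0,0,0],[0,0,7,0,0,0,0],[0,0,7,0,0,0,0],[0,0,7,0,0,0,0],[0,0,7,0,0,0,0],[0,0,7,0,0,0,0],[0,0,7,0,0,0,0],[0,0,7,0,0,0,0],[0,0,7,0,0,0,0],[0,0,7,0,0,0,0],[0,0,7,0,0,0,0],[0,0,7,0,0,0,0],[0,0,5,0,0,0,0]]]'
python3 -c "
from h import *
st()"
python3 drive.py '[[[0,0,4,0,0,0,0],[0,0,4,0,0,0,0],[0,0,3,0,0,0,0]]]'
python3 -c "
from h import *
rim()"
```

```text
clock: 16.62
position: [591.5, -129.8, 59.4]
orientation: [0.973, 0.229, -0.0, -0.002]
contact_force: [-3.5, 8.1, 7.4]
gripper_width: 0.4
finger_force: 4.5
t 16.6167 TCPs [-1.000e-01 -7.300e+00  1.004e+02] zt [ 0.001  0.004 -1.   ] xt [ 1.    -0.001  0.001] q [ 0.33  0.73 -0.25  1.75  0.25  0.69 -1.17] F [-3.5  8.1  7.4]
clock: 16.87
position: [596.1, -139.2, 59.4]
orientation: [0.973, 0.229, -0.0, -0.002]
contact_force: [-2.9, 8.0, 7.4]
gripper_width: 0.0
finger_force: 4.6
t 16.8667 TCPs [-1.000e-01 -1.780e+01  1.004e+02] zt [ 0.001  0.004 -1.   ] xt [ 1.    -0.001  0.001] q [ 0.34  0.74 -0.25  1.73  0.25  0.71 -1.15] F [-2.9  8.   7.4]
top rim y [-237.  -31.] x [-66.  63.]
  y of half x -1 [-236.  -31.]
  y of half x 1 [-235. -221.]
  arm pts 432 [181.  12. 343.]
scene rim y [-233.  -32.] x [-63.  -7.]
  y of half x -1 [-230.  -32.]Traceback (most recent call last):
  File "<string>", line 3, in <module>
    rim()
    ~~~^^
  File "h.py", line 32, in rim
    k=q&(S[:,0]*a>20);print("  y of half x",a,np.percentile(S[k,1],[1,99]).round())
                                              ~~~~~~~~~~~~~^^^^^^^^^^^^^^^
    return _quantile_unchecked(
        a, q, axis, out, overwrite_input, method, keepdims, weights)
    return _ureduce(a,
                    func=_quantile_ureduce_func,
    ...<5 lines>...
                    overwrite_input=overwrite_input,
                    method=method)
    r = func(a, **kwargs)
    result = _quantile(arr,
                       quantiles=q,
    ...<2 lines>...
                       out=out,
                       weights=wgt)
    slices_having_nans = np.isnan(arr[-1, ...])
                                  ~~~^^^^^^^^^
IndexError: index -1 is out of bounds for axis 0 with size 0
```

```bash
python3 drive.py '[[[0,0,3,0,0,0,0],[0,0,3,0,0,0,0],[0,0,2,0,0,0,0]]]' | sed -n '2p;4p'
python3 drive.py '[[[0,0,2,0,0,0,0],[0,0,1,0,0,0,0]]]'| sed -n '2p;4p'
python3 drive.py '[[[0,0,1,0,0,0,0]]]'| sed -n '2p;4p'
```

```text
position: [599.7, -146.3, 59.4]
contact_force: [-3.8, 8.1, 7.1]
position: [601.0, -148.9, 59.4]
contact_force: [-3.6, 8.8, 6.7]
position: [601.4, -149.6, 59.4]
contact_force: [-4.0, 9.3, 6.8]
```

```bash
python3 drive.py '[[[0,0,1,0,0,0,0]]]'| sed -n '2p;4p'
python3 drive.py '[[[0,0,1,0,0,0,0]]]'| sed -n '2p;4p'
```

```text
position: [601.7, -150.3, 59.4]
contact_force: [-4.3, 8.4, 7.2]
position: [602.2, -151.2, 59.4]
contact_force: [-4.3, 8.5, 7.2]
```

```bash
for i in 1; do python3 drive.py '[[[0,0,1,0,0,0,0]]]'| sed -n '2p;4p';done
python3 drive.py '[[[0,0,1,0,0,0,0]]]'| sed -n '2p;4p'
python3 -c "
from h import *
P,A=st()
for n in('top','scene'):
    p,d=imaging.snapshot(n);W=cloud(d,imaging.calibration(n));S=RS.inv().apply((W-O).reshape(-1,3))
    q=(d.ravel()>0)&(abs(S[:,0])<58)&(abs(S[:,2]-108)<7)&(S[:,1]<0)&(S[:,1]>-262)
    print(n,np.percentile(S[q,1],[1,99]).round(1))
    q=(d.ravel()>0)&(abs(S[:,0])<58)&(p.reshape(-1,3).max(1)<55)&(S[:,2]>60)&(S[:,1]<-225)&(S[:,1]>-275);print('buffers',q.sum(),S[q].min(0),S[q].max(0))
"
```

```text
position: [602.7, -152.1, 59.4]
contact_force: [-3.9, 8.5, 7.2]
position: [603.1, -153.0, 59.4]
contact_force: [-4.1, 7.7, 7.2]
t 17.8 TCPs [ -0.  -33.3 100.4] zt [ 0.001  0.005 -1.   ] xt [ 1.    -0.     0.001] q [ 0.36  0.75 -0.25  1.7   0.25  0.73 -1.13] F [-4.1  7.7  7.2]
top [-261.6  -44.2]
buffers 51 [ -56.20272106 -261.60591996   81.17978396] [  48.43439659 -252.79357689  105.73274693]
scene [-261.4  -19.5]
buffers 11 [ -46.43621017 -253.42375851   89.30872022] [ -30.77852395 -241.9913345    99.06521137]
```

Nearly there, with no rise in force yet, so I'll keep going in small steps.

```bash
python3 drive.py '[[[0,0,1.5,0,0,0,0]]]'| sed -n '2p;4p'
python3 drive.py '[[[0,0,1.5,0,0,0,0]]]'| sed -n '2p;4p'
python3 drive.py '[[[0,0,1,0,0,0,0]]]'| sed -n '2p;4p'
```

```text
position: [603.6, -154.1, 59.4]
contact_force: [-4.0, 8.4, 6.7]
position: [604.0, -154.7, 59.4]
contact_force: [-7.2, 12.0, 10.1]
position: [603.9, -154.7, 59.4]
contact_force: [-6.6, 12.6, 10.7]
```

```bash
python3 drive.py '[[[0,0,1,0,0,0,0],[0,0,0,0,0,0,0],[0,0,0,0,0,0,0]]]'| sed -n '2p;4p'
python3 drive.py '[[[0,0,-1,0,0,0,0],[0,0,-1,0,0,0,0],[0,0,-2,0,0,0,0],[0,0,-3,0,0,0,0],[0,0,-4,0,0,0,0],[0,0,-8,0,0,0,0],[0,0,-12,0,0,0,0],[0,0,-12,0,0,0,0],[0,0,-12,0,0,0,0],[0,0,-15,0,0,0,0],[0,0,-20,0,0,0,0],[0,0,-20,0,0,0,0],[0,0,-20,-15,0,0,0],[0,0,-20,-25,0,0,0],[0,0,-20,-25,0,0,0],[0,-20,-10,-25,0,0,0],[0,-30,0,-20,0,0,0],[0,-35,0,0,0,0,0],[0,-35,0,0,0,0,0],[0,-35,0,0,0,0,0]]]'
python3 drive.py '[[[0,-35,0,0,0,0,0],[0,-20,0,0,0,0,0],[0,0,0,0,0,0,0],[0,0,0,0,0,0,0]]]'
python3 -c "
from h import *
st()
for n in('top','scene'):
    p,d=imaging.snapshot(n);cv2.imwrite(f'pics/{n}9.png',p[:,:,::-1]);W=cloud(d,imaging.calibration(n));S=RS.inv().apply((W-O).reshape(-1,3))
    q=(d.ravel()>0)&(abs(S[:,0])<58)&(abs(S[:,2]-108)<7)&(S[:,1]<10)&(S[:,1]>-262)
    print(n,np.percentile(S[q,1],[1,99]).round(1))
a=cv2.imread('pics/top9.png')[100:300,260:460];b=cv2.imread('pics/scene9.png')[80:280,230:430]
cv2.imwrite('pics/fin.png',cv2.resize(np.hstack([a,b]),(800,400),interpolation=cv2.INTER_CUBIC))"
```

```text
position: [603.8, -154.6, 59.4]
contact_force: [-7.5, 13.6, 11.9]
clock: 20.07
position: [386.0, -68.5, 169.4]
orientation: [0.973, 0.229, 0.001, 0.0]
contact_force: [-1.2, -0.7, -0.0]
gripper_width: -0.2
finger_force: 0.0
clock: 20.4
position: [337.9, -93.2, 169.2]
orientation: [0.974, 0.227, 0.001, 0.0]
contact_force: [0.7, 0.6, -0.1]
gripper_width: 0.2
finger_force: 0.0
t 20.4 TCPs [-210.7  138.8  210.2] zt [ 0.002 -0.001 -1.   ] xt [ 1.    -0.004  0.002] q [ 0.43  0.25 -0.3   2.29  0.12  0.61 -1.07] F [ 0.7  0.6 -0.1]
top [-261.6  -45.8]
scene [-261.8  -45.5]
```

View pics/fin.png

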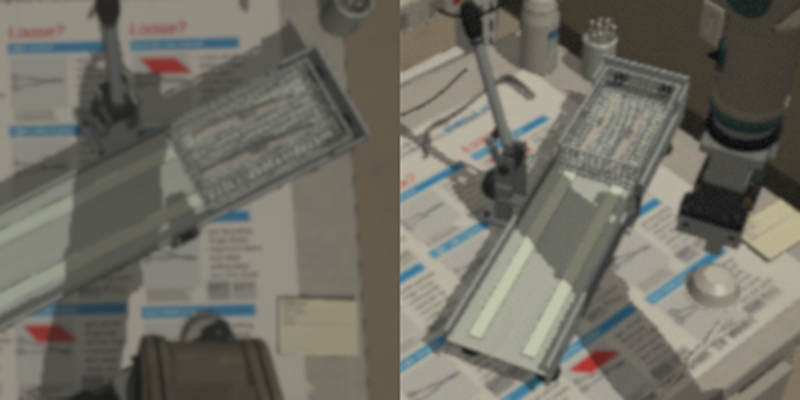

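The final pictures show the basket against the stop (left (270,130), right (620,130)) with the instruments in it. The arm is raised (right (490,80)), the pad and bowl are where they were, and the gripper is clear.

```bash
python3 -c "
from workcell import env, imaging, workorder, sensors
print(workorder.hand_in())"
```

```text
the job is handed in; nothing more can be done
None
```

The barrier is raised and stays up by itself, the basket sits against the end stop with its instruments in it, the pad and bowl look unmoved (I didn't re-check the gauze), and the job was handed in at about 20.5 s; no verdict was shown.

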